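# Dry-lay a painting panel: slats to the fence, bars across

## Robot

A 7-joint arm with a two-finger parallel gripper is mounted at the origin on the work surface. World frame = base frame: x ahead of the robot, y to its left, z up, the work surface at z = 0. Lengths are in m, angles in rad, forces in N, time in s.
With the tool pointing down it reaches from about 0.4 to 0.85 m from the base axis. Payload 10.4 kg.
Tool frame: the origin (TCP) lies between the finger pads; the fingertips stand 19 mm ahead of it and the grasp point (between the pads) is the TCP; z points along the fingers, y is the direction in which the jaws open and shut (so a half turn about z gives the same grasp; the last joint's range is limited). The gripper opens to 87 mm and grips with 3 to 60 N. Pads are 19 mm wide; open, the fingers measure 117 mm over their backs; the gripper's body (75 mm by 190 mm) begins 51 mm behind the grasp point.
Start: joints at [1.188, 0.332, -0.065, 1.46, 0.022, 1.35, -0.088], TCP at [0.22, -0.585, 0.242] pointing down, gripper open.
Joint ranges: [-2.6, 2.6], [-0.5, 2.12], [-1.47, 1.34], [0.16, 2.42], [-1.27, 4.41], [0.06, 2.06], [-2.6, 2.6]. Speed limits (rad/s): [2.22, 2.22, 2.79, 2.79, 3.14, 3.14, 3.14].

## Interface

Orientations are given as a unit quaternion [x, y, z, w].
In Python, from workcell import readout, imaging, ticket gives the robot as it stands.
- The arm moves only by the shell command python3 -m creep 'ROWS' [FORCE]. ROWS is JSON, a list of rows, each a list of 5 numbers: the finger opening in mm, from 0 to 87, then the shift along the tool's x, y, z in mm, then the turn about the tool's z in degrees. A call has exactly 8 rows; each row is the pose to reach, as a shift and turn from the pose measured when the call began, along the tool's axes at that moment; what a row does not reach only later rows make up. A row lasts 1/10 s, in which the tool goes at most 50 mm and 8.59 degrees, less where a joint would pass 70% of its speed; a pose out of reach is approached as far as the arm can. A call with a gripper value outside its range is refused whole. The fingers move at their own pace and stop on an object; FORCE is the grip in N (left out, the last holds). Time passes only in rows, so rows that repeat a pose let the fingers close, or fill a call up. It gives the time, the measured TCP pose, the force and the opening at its end, in the units of the state.
- readout.get_obs(): the state, without advancing time (a new reading comes with each control period).
- imaging.snapshot(name): name is "side" or "top"; returns a dict with "pixels" (400x640x3 uint8, blue, green, red), "K" (3x3 intrinsics, pixels), "position" and "rotation" of the camera in the world. Camera axes: x right, y up, looking along -z (the intrinsics and any distortion apply to the point x, -y, -z); pixel columns grow to the right and rows downward; lengths in m; the calibration is good to about 2 mm. A picture is of the moment at which its call begins. There is no depth.
- ticket.job_done(): hands the job in, once; it reports no verdict.
The state is a dict: "time_s": time; "q": joint angles; "joint_vel": joint speeds; "joint_efforts": joint torques, N m; "tool_pos": TCP position; "tcp_rot": TCP orientation; "wrist_force": force on the tool from outside, world axes, zero at the start; "ft_torque": the same for the moment, N m; "gripper_width": finger opening in m.
Only numpy, scipy, OpenCV 4.12 (cv2) and the standard library are available. Lean on these libraries where they do the work, as an engineer would, in place of code of your own. Each camera call takes 0.05 s, during which the arm holds its last target. There are 200 camera calls.

## Task

On the gluing board, push the two wooden slats up to the metal fence, so that one lies parallel and flush against the fence along its whole length and the other flush against the first, neither sticking out past the ends of the fence. Then pull every steel bar forward out of its spring clips in the rack and lay it flat on the slats as a weight, square to the fence and bridging the joint, with one of its square collars on each slat. Leave the jar, the cup and the bottle alone.

Things in the scene. Friction and masses are not known exactly. Their poses are not given: they have to be found in the camera images.
- board: white gluing board fixed to the table, 300 (x) x 340 (y) x 12 mm, on either side of the robot, somewhat turned. Origin: centre of its underside; z up; +x towards its fence, an aluminium strip 20 mm wide and 330 mm long along y, its top 26 mm above the table. A slat flush with the fence has its centre at x = +100 mm, the next slat at x = +40 mm.
- fence (a point): middle of the fence's lower edge on the side that meets the slats: board x = +130 mm, y = 0, on the board's top. The fence face runs along the board's y, 165 mm either way.
- slat_a: plain wooden slat, 60 (x) x 230 (y) x 22 mm (z), 0.16 kg, loose, lying flat and askew on the board. Origin: centre of its underside; y along the slat. Same as slat_b; either may be nearer the fence. The gap between the two may be too narrow for the fingers: the rear slat can push the other ahead of it.
- slat_b: second plain wooden slat, same as slat_a.
- rack: grey rack fixed to the table on the other side from the board; base 320 x 190 x 6 mm. Origin: on the table; z up. Four rows of clips at x = -112.5, -37.5, +37.5, +112.5 mm (for bar_1 to bar_4), all opening towards -x; in each row two clips at y = -66 and +66 mm hold a bar's round ends, its axis along y, 85 mm above the table.
- clips (a point): middle of the rack at the height of the bars (rack x = 0, y = 0, 85 mm up). Clips: C-shaped sprung steel, 14 mm wide, on posts 16 mm wide standing 14 to 22 mm behind (+x of) the bar's axis and 97 mm tall. A gripped bar is pulled level about 34 mm towards the rack's -x (10 to 20 N) and is then free to lift. Between the clips the next bar's axis is 75 mm away.
- bar_1: round steel bar, 20 mm diameter, 160 mm long, 0.22 kg, with two square collars 30 x 30 mm, 12 mm thick, centred 40 mm either side of its middle (68 mm of bare bar between them to grip). Origin: middle of the bar, on its axis; y along the bar. Starts level in a pair of clips of the rack, or is absent. Laid on the slats its axis is 49 mm above the table.
- bar_2: round steel bar, 20 mm diameter, 160 mm long, 0.22 kg, with two square collars 30 x 30 mm, 12 mm thick, centred 40 mm either side of its middle (68 mm of bare bar between them to grip). Origin: middle of the bar, on its axis; y along the bar. Starts level in a pair of clips of the rack, or is absent. Laid on the slats its axis is 49 mm above the table.
- bar_3: round steel bar, 20 mm diameter, 160 mm long, 0.22 kg, with two square collars 30 x 30 mm, 12 mm thick, centred 40 mm either side of its middle (68 mm of bare bar between them to grip). Origin: middle of the bar, on its axis; y along the bar. Starts level in a pair of clips of the rack, or is absent. Laid on the slats its axis is 49 mm above the table.
- bar_4: round steel bar, 20 mm diameter, 160 mm long, 0.22 kg, with two square collars 30 x 30 mm, 12 mm thick, centred 40 mm either side of its middle (68 mm of bare bar between them to grip). Origin: middle of the bar, on its axis; y along the bar. Starts level in a pair of clips of the rack, or is absent. Laid on the slats its axis is 49 mm above the table.
- paint_jar: yellow jar with white cap, 72 mm diameter, 100 mm tall; bystander, to be left alone. Origin: centre of its underside, z up.
- cup: brown open cup, 76 mm diameter, 100 mm tall; bystander, to be left alone. Origin: centre of its underside, z up.
- water_bottle: clear bottle with blue cap, 70 mm diameter, 200 mm tall; bystander, to be left alone. Origin: centre of its underside, z up.
Things that resemble listed ones, but are neither listed nor needed, are in the scene too. What is shaped like the bar_1 but purple is not meant. What is shaped like the bar_3 but yellow is not meant.

How it is judged:
By the outcome, as a careful person would: the job done as asked, in the order asked, and still so for the second after the job is handed in, with the robot touching nothing.
Of bar_1, bar_2, bar_3, bar_4 only 3 to 4 are there at a start; the rules pass over those that are not, and their reading is None.
At some moment in a run one of slat_a, slat_b may be knocked a few centimetres aside while the robot is not near it.
Once in a run the grip may slacken for a moment while it holds something.
It also fails if it takes over 210 s, if anything falls off the work surface, if the arm or the gripper's body presses on something with over 40 N, if the wrist force passes 120 N, or if a joint passes its speed limit or range.

## Working session

There is one attempt and no reset: what is moved stays moved. The work goes in short steps, Python scripts to look and compute and a shell command to move; the robot and the scene stay as the last step left them, time stands still between calls to the robot, and variables do not carry over. Pictures are saved under pics/ and viewed, about 12 in all and at most 16, crops included, and the job is handed in when it is done.

```bash
ls; mkdir -p pics
python3 - <<'E'
from workcell import readout, imaging
import cv2,numpy as np
print(readout.get_obs())
for n in("side","top"):
    s=imaging.snapshot(n); cv2.imwrite(f"pics/{n}0.png",s["pixels"]); print(n,{k:np.round(v,4).tolist() for k,v in s.items() if k!="pixels"}); np.savez(f"{n}0.npz",**s)
E
```

```text
pics
{'time_s': 0.0, 'q': array([ 1.1883875 ,  0.33289167, -0.06467936,  1.4609367 ,  0.02157625,
        1.34989377, -0.08850458]), 'joint_vel': array([-1.40721200e-03, -1.92361006e-03, -1.36243442e-03,  7.00953219e-05,
       -1.08131928e-03, -3.79078422e-04, -9.27535586e-04]), 'joint_efforts': array([ 6.56411885e-04, -6.23246741e+01,  2.52205477e-02, -3.89897060e+01,
       -6.12301240e-02,  3.97794507e-02,  1.88649778e-04]), 'tool_pos': array([ 0.21992501, -0.58464581,  0.2407437 ]), 'tcp_rot': array([ 9.83861301e-01,  1.78931342e-01, -1.52657942e-04, -7.01183973e-04]), 'wrist_force': array([ 0.37300517, -0.42085431,  0.12551157]), 'ft_torque': array([-0.05494466, -0.01902311,  0.02153731]), 'gripper_width': 0.08669316286120751}
side {'K': [[376.3824, 0.0, 320.2349], [0.0, 376.3824, 197.1442], [0.0, 0.0, 1.0]], 'position': [-0.0031, 0.6742, 0.8209], 'rotation': [-0.1365, 0.3957, 0.8554, -0.3051]}
top {'K': [[436.646, 0.0, 320.7941], [0.0, 436.646, 201.0567], [0.0, 0.0, 1.0]], 'position': [0.3977, 0.0069, 1.3856], 'rotation': [-0.0253, 0.0409, 0.7117, -0.7008]}
```

View pics/top0.png

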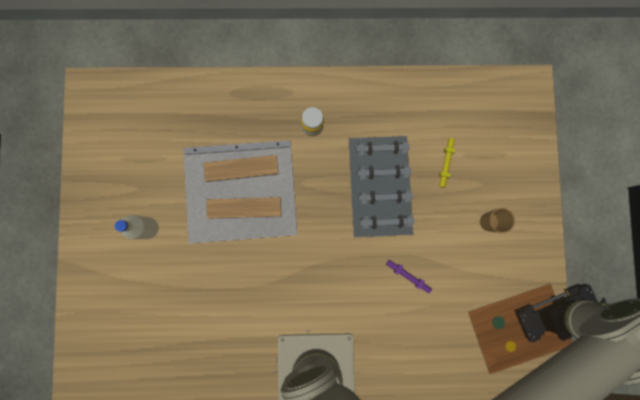

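View pics/side0.png

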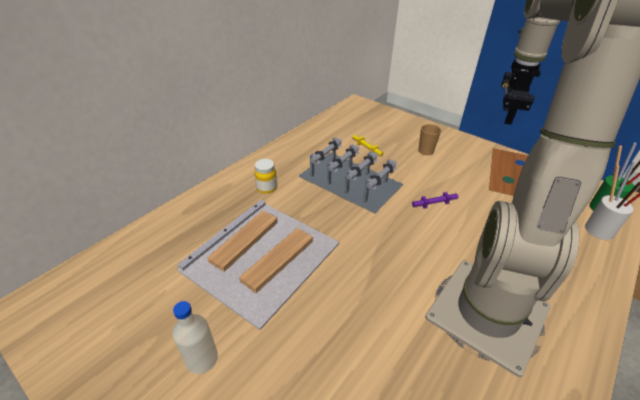

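Four bars are present. The top view shows the board at about (240,190), the rack at about (380,187), slats at (240,168) and (244,208), the jar at (312,120), the bottle at (130,228) and the cup at (498,221). I'll take closer crops next.

```bash
cat > h.py <<'E'
import numpy as np, cv2
from scipy.spatial.transform import Rotation as R
from scipy.optimize import least_squares
F=np.diag([1,-1,-1.])
def ray(s,uv,z):
    uv=np.atleast_2d(uv).astype(float); d=np.c_[uv,np.ones(len(uv))]@np.linalg.inv(s["K"]).T@F
    d=d@R.from_quat(s["rotation"]).as_matrix().T; p=np.asarray(s["position"])
    return p+d*((z-p[2])/d[:,2])[:,None]
def proj(s,P):
    c=(np.atleast_2d(P)-s["position"])@R.from_quat(s["rotation"]).as_matrix()@F
    q=c@np.asarray(s["K"]).T; return q[:,:2]/q[:,2:]
def pose(P,x,y,a): # local->world planar
    c,s_=np.cos(a),np.sin(a); P=np.atleast_2d(P); return np.c_[x+c*P[:,0]-s_*P[:,1],y+s_*P[:,0]+c*P[:,1],P[:,2]]
E
python3 - <<'E'
from h import *
t=dict(np.load("top0.npz")); s=dict(np.load("side0.npz"))
a=cv2.resize(t["pixels"][130:250,180:300],(600,600),interpolation=3); cv2.imwrite("pics/c1.png",a)
b=cv2.resize(t["pixels"][128:244,335:465],None,fx=5,fy=5,interpolation=3)
cv2.imwrite("pics/c2.png",b)
c=cv2.resize(s["pixels"][130:215,295:410],None,fx=6.5,fy=6.5,interpolation=3); cv2.imwrite("pics/c3.png",c)
E
```

```text
(no output)
```

View pics/c1.png

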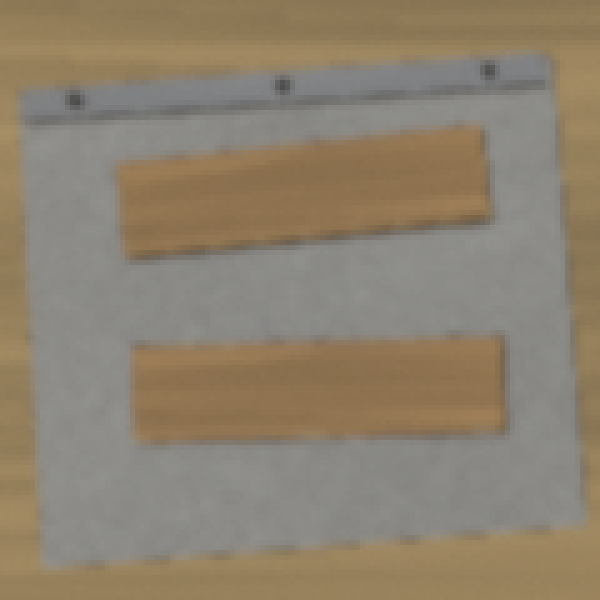

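View pics/c2.png

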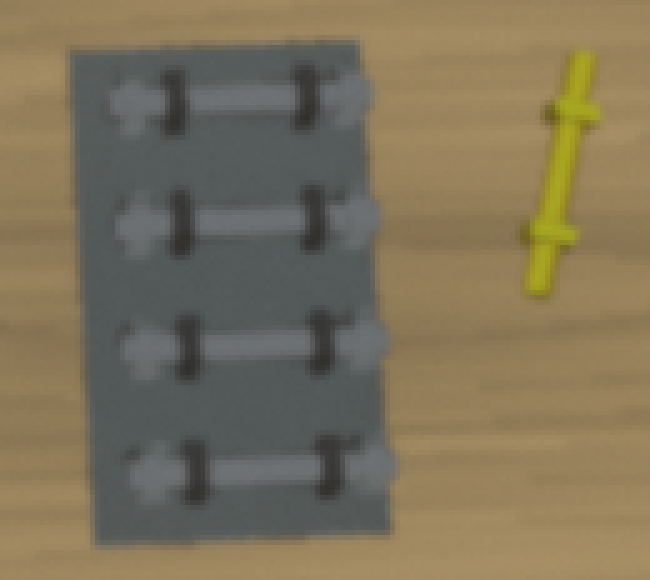

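View pics/c3.png

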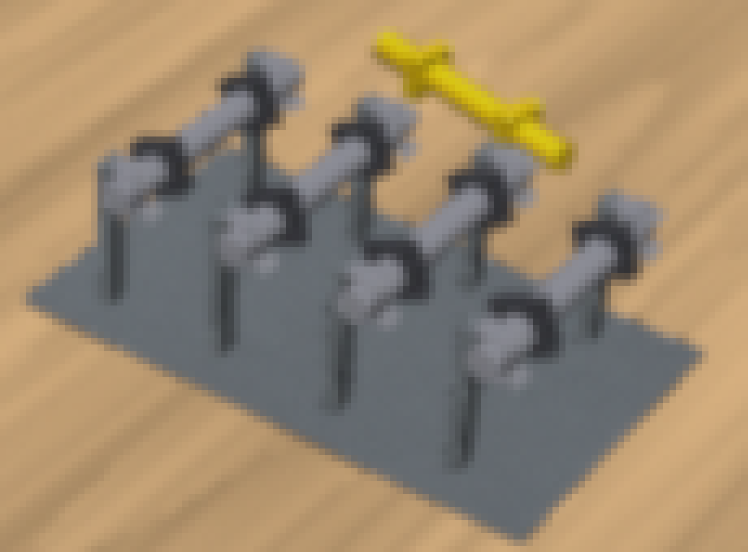

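The crops show the slats' corners, with the gap between the slats wide enough for a finger (about 55–75 mm). The clip posts appear on the far side of the bars, so the clips would open towards the robot. Next I fit the poses and test this.

```bash
cat >> h.py <<'E'
def rect(w,l,z,x0=0): return np.array([[x0+w/2,l/2,z],[x0+w/2,-l/2,z],[x0-w/2,-l/2,z],[x0-w/2,l/2,z]])
def fit(model,obs,g): # obs list of (snap, pts px, idx)
    f=lambda p:np.concatenate([(proj(s,pose(model[i],*p))-uv).ravel() for s,uv,i in obs])
    r=least_squares(f,g); return r.x,np.abs(r.fun).max(),np.sqrt((r.fun**2).mean())
def wood(s,thr=1.9):
    p=s["pixels"].astype(float); return p
E
python3 - <<'E'
from h import *
t=dict(np.load("top0.npz")); s=dict(np.load("side0.npz"))
c1=lambda L:(np.array(L,float)+.5)/5-.5+[180,130]
c2=lambda L:(np.array(L,float)+.5)/5-.5+[335,128]
board=np.vstack([rect(300,340,12)[2:],[[150,165,26],[150,-165,26],[130,-165,26],[130,165,26]]])/1000
r=fit(board,[(t,c1([[583,522],[45,568],[20,92],[548,55],[548,85],[28,122]]),[0,1,2,3,4,5])],[.42,.24,0]); print("board",r)
bp=r[0]
for n,L in(("front",[[117,163],[483,126],[490,217],[127,258]]),("rear",[[133,347],[503,337],[505,430],[138,440]])):
    r=fit(rect(60,230,34)/1000,[(t,c1(L),[0,1,2,3])],[.42,.24,0]); d=r[0]-bp
    print(n,r,"in board", pose([[d[0],d[1],0]],0,0,-bp[2])[0,:2]*1000,np.degrees(d[2]))
r=fit(rect(320,190,6)/1000,[(t,c2([[70,50],[358,40],[392,532],[96,545]]),[0,1,2,3])],[.42,-.15,0]);print("rack",r,np.degrees(r[0][2]))
rp=r[0]
b=[[x,y,85] for x in(-112.5,-37.5,37.5,112.5) for y in(-80,80)]
print("bars top proj(crop)",((proj(t,pose(np.array(b)/1000,*rp))-[335,128]+.5)*5).round().tolist())
for sg in(1,-1):
    P=np.array([[x+sg*18,y,z] for x in(-112.5,) for y in(-66,66) for z in(6,97)])/1000
    print("post",sg,((proj(s,pose(P,*rp))-[295,130]+.5)*6.5).round().tolist())
print("bar1 side",((proj(s,pose(np.array(b)/1000,*rp))-[295,130]+.5)*6.5).round().tolist())
print("jar,bottle,cup",ray(t,[[312,118]],.1).round(3),ray(t,[[123,226]],.2).round(3),ray(t,[[494,221]],.1).round(3))
E
```

```text
board (array([0.56027617, 0.22934403, 0.05966294]), np.float64(1.1240764714110583), np.float64(0.566316839455461))
front (array([0.63227645, 0.22455733, 0.09516013]), np.float64(0.6695765004180885), np.float64(0.355533147488824)) in board [71.58675633 -9.07138208] 2.0338395924290813
rear (array([0.5084881 , 0.21497965, 0.01398189]), np.float64(0.8908017968892352), np.float64(0.4680201382476772)) in board [-52.55243033 -11.25082219] -2.61733139172837
rack (array([ 0.57440756, -0.2160888 ,  0.02977877]), np.float64(0.5454452911093881), np.float64(0.37859830414918866)) 1.7061976972560196
bars top proj(crop) [[394.0, 453.0], [128.0, 465.0], [386.0, 329.0], [121.0, 340.0], [378.0, 206.0], [115.0, 217.0], [370.0, 84.0], [108.0, 95.0]]
post 1 [[574.0, 327.0], [594.0, 188.0], [443.0, 452.0], [459.0, 311.0]]
post -1 [[632.0, 352.0], [656.0, 213.0], [504.0, 481.0], [522.0, 339.0]]
bar1 side [[635.0, 207.0], [473.0, 358.0], [512.0, 158.0], [344.0, 300.0], [395.0, 111.0], [222.0, 246.0], [283.0, 66.0], [107.0, 194.0]]
jar,bottle,cup [[ 0.77 -0.    0.1 ]] [[0.449 0.512 0.2  ]] [[ 0.451 -0.536  0.1  ]]
```

Run:
```python
from h import *
t=dict(np.load("top0.npz")); s=dict(np.load("side0.npz"))
bp=[0.5603,0.2293,0.0597]; rp=[.5744,-.2161,.0298]
out=[]
for im,(x0,y0,x1,y1) in((t,(180,125,420,250)),(s,(175,130,405,325))):
    k=800/(x1-x0) if im is t else 3.0
    c=cv2.resize(im["pixels"][y0:y1,x0:x1],None,fx=k,fy=k,interpolation=3)
    def L(P,p,col): cv2.polylines(c,[np.round(((proj(im,pose(P/1000,*p))-[x0,y0]+.5)*k-.5)*8).astype(int)],True,col,1,cv2.LINE_AA,3)
    L(rect(300,340,12),bp,(0,0,255)); L(np.array([[150,165,26],[150,-165,26],[130,-165,26],[130,165,26]]),bp,(0,255,255))
    L(rect(60,230,34),[.6323,.2246,.0952],(255,0,0)); L(rect(60,230,34),[.5085,.2150,.0140],(255,0,0)); L(rect(320,190,6),rp,(0,0,255))
    for x in(-112.5,-37.5,37.5,112.5): L(np.array([[x,-80,85],[x,80,85]]),rp,(0,255,0))
    out.append(c)
cv2.imwrite("pics/o1.png",out[0]); cv2.imwrite("pics/o2.png",out[1]); print([o.shape for o in out])
```

```text
[(417, 800, 3), (585, 690, 3)]
```

View pics/o1.png

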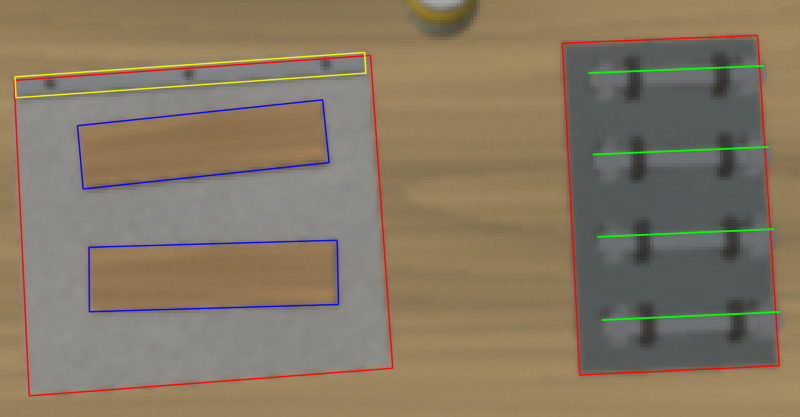

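View pics/o2.png

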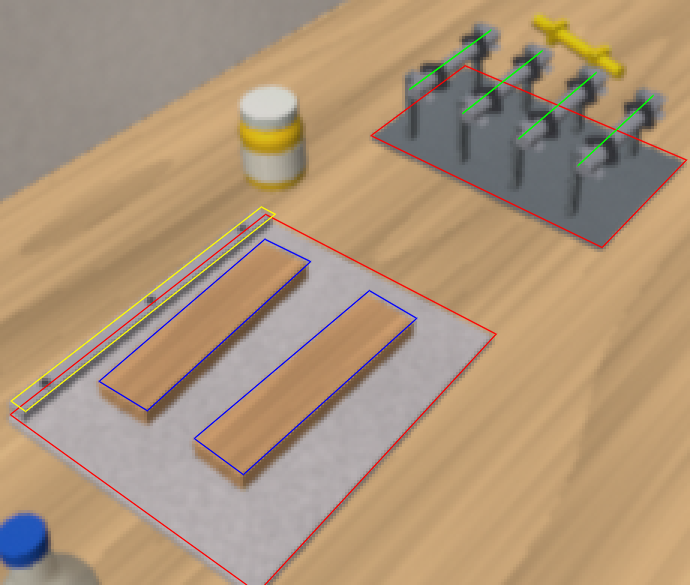

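The overlays match the board, slats and rack base to about 1–2 px. The bars sit about 5 mm nearer the robot than the rack fit predicts, in both views. The posts are behind (+x), so the bars pull towards the robot.

Next is a helper that converts a world goal into tool shifts.

```bash
cat > d.py <<'E'
import sys, numpy as np
from workcell import readout
from scipy.spatial.transform import Rotation as R
o=readout.get_obs(); M=R.from_quat(o["tcp_rot"]).as_matrix(); yaw=np.degrees(np.arctan2(M[1,0],M[0,0]))
print("t",round(o["time_s"],2),"pos",o["tool_pos"].round(4),"yaw",yaw.round(2),"F",o["wrist_force"].round(1),"w",round(o["gripper_width"]*1000,1),"q",o["q"].round(2))
for a in sys.argv[1:]:
    g=np.array([float(v) for v in a.split(",")]); v=M.T@(g[:3]-o["tool_pos"])*1000
    print("->",a,"shift",v.round(1),"turn",((yaw-g[3]+180)%360-180).round(2))
E
python3 d.py 0.45,-0.25,0.26,90 0.47,0.22,0.15,183.4
```

```text
t 0.1 pos [ 0.2199 -0.5847  0.2409] yaw 20.61 F [ 0.4 -0.  -0.1] w 87.0 q [ 1.19  0.33 -0.06  1.46  0.02  1.35 -0.09]
-> 0.45,-0.25,0.26,90 shift [ 333.2 -232.3  -18.9] turn -69.39
-> 0.47,0.22,0.15,183.4 shift [ 517.4 -665.    91.7] turn -162.79
```

```bash
python3 -m creep '[[87,42,-29,-10,-8.5],[87,83,-58,-19,-17],[87,125,-87,-19,-26],[87,167,-116,-19,-34],[87,208,-145,-19,-43],[87,250,-174,-19,-52],[87,291,-203,-19,-60],[87,333,-232,-19,-68]]'; python3 d.py 0.555,0.21,0.15,183.4
```

```text
time_s: 0.9
tool_pos: [0.4462, -0.2547, 0.26]
tcp_rot: [0.714, 0.701, 0.0, -0.001]
wrist_force: [0.6, -0.1, -0.2]
gripper_width: 0.0872
t 0.9 pos [ 0.4462 -0.2547  0.26  ] yaw 88.96 F [ 0.6 -0.1 -0.2] w 87.2 q [ 0.85  0.11 -0.45  1.7   0.05  1.34  0.38]
-> 0.555,0.21,0.15,183.4 shift [466.5 100.4 110.4] turn -94.44
```

```bash
python3 -m creep '[[87,50,11,0,-8.5],[87,100,21,0,-17],[87,150,32,0,-25.5],[87,200,43,5,-34],[87,250,54,15,-42.5],[87,300,64,25,-51],[87,350,75,35,-59.5],[87,400,86,45,-68]]'; python3 d.py 0.567,0.223,0.13,183.4
```

```text
time_s: 1.7
tool_pos: [0.536, 0.1309, 0.2179]
tcp_rot: [0.197, 0.98, 0.0, -0.0]
wrist_force: [1.0, 0.7, 0.7]
gripper_width: 0.0873
t 1.7 pos [0.536  0.1309 0.2179] yaw 157.27 F [1.  0.7 0.7] w 87.3 q [ 0.39  0.29 -0.83  1.66  0.22  1.3   0.69]
-> 0.567,0.223,0.13,183.4 shift [ 7.  96.9 87.9] turn -26.13
```

```bash
python3 -m creep '[[87,2,24,20,-8],[87,4,48,45,-16],[87,6,72,70,-24],[87,7,97,88,-26],[87,7,97,88,-26],[87,7,97,88,-26],[87,7,97,88,-26],[87,7,97,88,-26]]'; python3 d.py 0.567,0.223,0.038,183.4
python3 - <<'E'
from h import *
from workcell import imaging
t=imaging.snapshot("top"); s=imaging.snapshot("side")
a=cv2.resize(t["pixels"][130:250,180:300],None,fx=4,fy=4,interpolation=3); b=cv2.resize(s["pixels"][180:330,165:345],None,fx=3,fy=3,interpolation=3)
c=np.zeros((480,1020,3),np.uint8); c[:480,:480]=a; c[:450,480:]=b; cv2.imwrite("pics/g1.png",cv2.resize(c,(800,376),interpolation=cv2.INTER_AREA))
E
```

```text
time_s: 2.5
tool_pos: [0.5675, 0.2221, 0.1308]
tcp_rot: [-0.028, 1.0, 0.0, 0.0]
wrist_force: [-0.3, 0.1, 0.4]
gripper_width: 0.0869
t 2.5 pos [0.5675 0.2221 0.1308] yaw -176.83 F [-0.3  0.1  0.4] w 86.9 q [ 0.21  0.53 -0.86  1.6   0.42  1.21  0.89]
-> 0.567,0.223,0.038,183.4 shift [ 0.6  0.9 92.8] turn -0.23
```

View pics/g1.png

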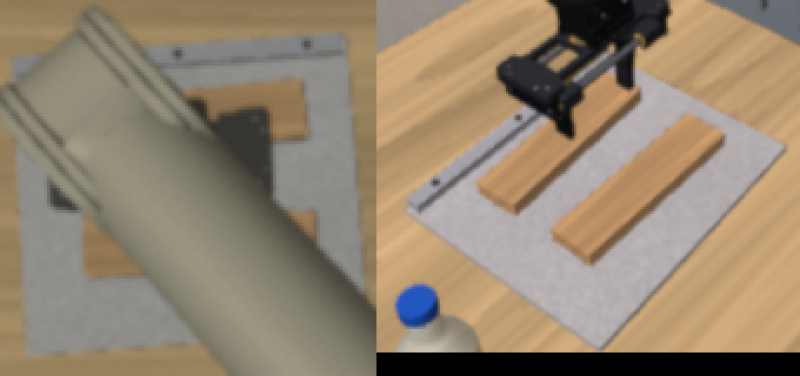

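The side view shows the open gripper above the boundary of the front slat and the gap. With parallax that is consistent with being over the gap. I'll go down slowly.

```bash
python3 -m creep '[[87,1,1,25,0],[87,1,1,50,0],[87,1,1,65,0],[87,1,1,73,0],[87,1,1,80,0],[87,1,1,86,0],[87,1,1,92,0],[87,1,1,92,0]]'; python3 d.py 0.6135,0.2257,0.038,183.4;  python3 - <<'E'
from h import *
from workcell import imaging
s=imaging.snapshot("side")
cv2.imwrite("pics/g2.png",cv2.resize(s["pixels"][180:300,170:330],None,fx=5,fy=5,interpolation=3))
E
```

```text
time_s: 3.4
tool_pos: [0.5663, 0.2231, 0.0382]
tcp_rot: [-0.028, 1.0, 0.0, 0.0]
wrist_force: [0.3, -0.2, -0.3]
gripper_width: 0.0869
t 3.4 pos [0.5663 0.2231 0.0382] yaw -176.82 F [ 0.3 -0.2 -0.3] w 86.9 q [ 0.16  0.63 -0.8   1.67  0.51  1.06  0.83]
-> 0.6135,0.2257,0.038,183.4 shift [-47.2  -0.1   0.2] turn -0.22
```

View pics/g2.png

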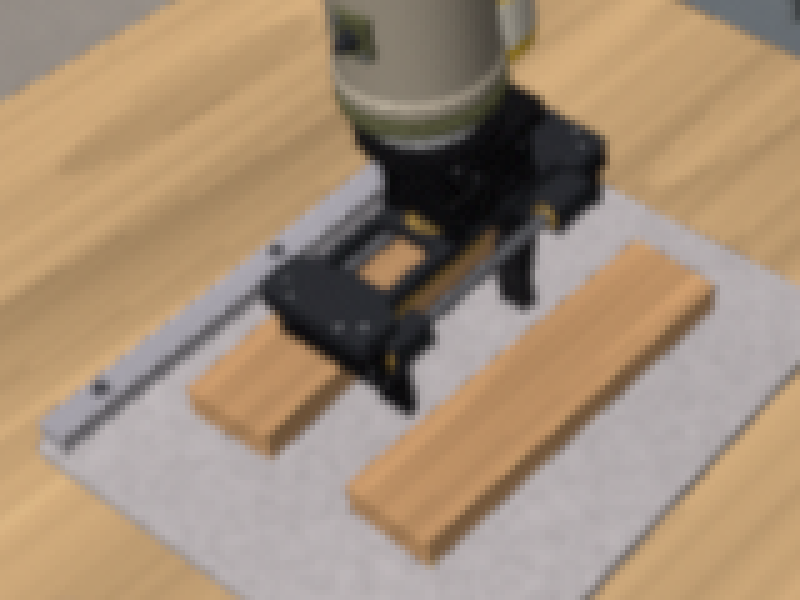

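The fingers are in the gap, clear of both slats. Now push the front slat.

```bash
python3 -m creep '[[87,-7,0,0,0],[87,-14,0,0,0],[87,-21,0,0,0],[87,-27,0,0,0],[87,-33,0,0,0],[87,-37,0,0,0],[87,-40,0,0,0],[87,-42,0,0,0]]'; python3 d.py
```

```text
time_s: 4.25
tool_pos: [0.6085, 0.2256, 0.0386]
tcp_rot: [-0.028, 1.0, 0.0, 0.0]
wrist_force: [-1.3, -0.1, 1.3]
gripper_width: 0.0867
t 4.25 pos [0.6085 0.2256 0.0386] yaw -176.81 F [-1.3 -0.1  1.3] w 86.7 q [ 0.13  0.7  -0.78  1.56  0.53  1.11  0.86]
```

```bash
python3 -m creep '[[87,-1,0,0,0],[87,-2,0,0,0],[87,-3,0,0,0],[87,-4,0,0,0],[87,-4,0,0,0],[87,-4,0,0,0],[87,-4,0,0,0],[87,-4,0,0,0]]'; python3 d.py
```

```text
time_s: 5.05
tool_pos: [0.6126, 0.2259, 0.0387]
tcp_rot: [-0.028, 1.0, 0.0, 0.0]
wrist_force: [-1.3, 0.3, 0.1]
gripper_width: 0.0873
t 5.05 pos [0.6126 0.2259 0.0387] yaw -176.81 F [-1.3  0.3  0.1] w 87.3 q [ 0.13  0.7  -0.78  1.55  0.53  1.11  0.86]
```

```bash
python3 -m creep '[[87,-1,0,0,0],[87,-2,0,0,0],[87,-3,0,0,0],[87,-4,0,0,0],[87,-4,0,0,0],[87,-4,0,0,0],[87,-4,0,0,0],[87,-4,0,0,0]]'; python3 d.py
```

```text
time_s: 5.85
tool_pos: [0.6167, 0.226, 0.0386]
tcp_rot: [-0.028, 1.0, 0.0, 0.001]
wrist_force: [-0.5, 0.5, 0.5]
gripper_width: 0.0873
t 5.85 pos [0.6167 0.226  0.0386] yaw -176.82 F [-0.5  0.5  0.5] w 87.3 q [ 0.13  0.71 -0.77  1.54  0.53  1.11  0.86]
```

```bash
python3 -m creep '[[87,-1,0,0,0],[87,-2,0,0,0],[87,-3,0,0,0],[87,-4,0,0,0],[87,-4,0,0,0],[87,-4,0,0,0],[87,-4,0,0,0],[87,-4,0,0,0]]'; python3 d.py;  python3 - <<'E'
from h import *
from workcell import imaging
s=imaging.snapshot("side")
cv2.imwrite("pics/g3.png",cv2.resize(s["pixels"][180:300,170:330],None,fx=5,fy=5,interpolation=3))
E
```

```text
time_s: 6.65
tool_pos: [0.6197, 0.2262, 0.0386]
tcp_rot: [-0.028, 1.0, -0.0, -0.0]
wrist_force: [-7.2, -2.9, 4.3]
gripper_width: 0.0871
t 6.65 pos [0.6197 0.2262 0.0386] yaw -176.77 F [-7.2 -2.9  4.3] w 87.1 q [ 0.13  0.72 -0.77  1.52  0.53  1.12  0.87]
```

View pics/g3.png

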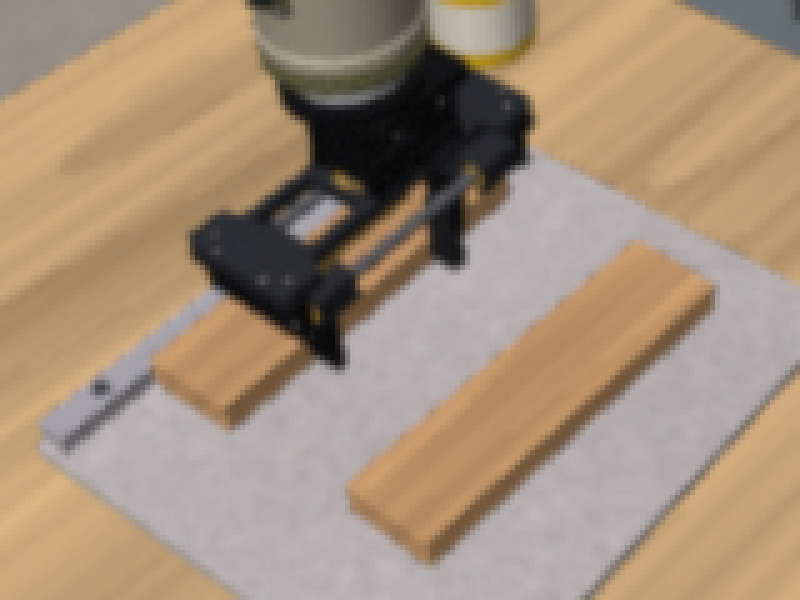

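The slat has reached the fence, and the force rises to 7 N. I press a little more so it seats.

```bash
python3 -m creep '[[87,-1,0,0,0],[87,-2,0,0,0],[87,-3,0,0,0],[87,-3,0,0,0],[87,-3,0,0,0],[87,-3,0,0,0],[87,-3,0,0,0],[87,-3,0,0,0]]'; python3 d.py; python3 -m creep '[[87,-1,0,0,0],[87,-2,0,0,0],[87,-3,0,0,0],[87,-3,0,0,0],[87,-3,0,0,0],[87,-3,0,0,0],[87,-3,0,0,0],[87,-3,0,0,0]]'; python3 d.py
```

```text
time_s: 7.5
tool_pos: [0.6203, 0.2261, 0.0385]
tcp_rot: [-0.029, 1.0, -0.001, -0.003]
wrist_force: [-13.5, -4.8, 10.6]
gripper_width: 0.087
t 7.5 pos [0.6203 0.2261 0.0385] yaw -176.68 F [-13.5  -4.8  10.6] w 87.0 q [ 0.12  0.72 -0.77  1.52  0.53  1.13  0.87]
time_s: 8.3
tool_pos: [0.6205, 0.2262, 0.0383]
tcp_rot: [-0.03, 1.0, -0.002, -0.006]
wrist_force: [-15.2, -5.6, 11.7]
gripper_width: 0.087
t 8.3 pos [0.6205 0.2262 0.0383] yaw -176.57 F [-15.2  -5.6  11.7] w 87.0 q [ 0.12  0.73 -0.77  1.51  0.53  1.14  0.87]
```

```bash
python3 -m creep '[[87,10,0,0,0],[87,20,0,0,0],[87,20,0,-40,0],[87,20,0,-70,0],[87,60,-5,-70,0],[87,105,-8,-70,0],[87,145,-8,-70,0],[87,170,-9,-70,0]]'; python3 d.py 0.452,0.215,0.038,183.4;python3 - <<'E'
from h import *
from workcell import imaging
s=imaging.snapshot("side"); t=imaging.snapshot("top"); np.savez("s1.npz",**s)
cv2.imwrite("pics/g4.png",cv2.resize(s["pixels"][180:300,170:330],None,fx=5,fy=5,interpolation=3))
E
```

```text
time_s: 9.1
tool_pos: [0.4495, 0.2072, 0.1099]
tcp_rot: [-0.03, 1.0, -0.003, -0.006]
wrist_force: [1.0, 0.3, 0.3]
gripper_width: 0.087
t 9.1 pos [0.4495 0.2072 0.1099] yaw -176.51 F [1.  0.3 0.3] w 87.0 q [ 0.33  0.32 -0.96  1.9   0.3   1.08  0.88]
-> 0.452,0.215,0.038,183.4 shift [-3.8  8.1 71.9] turn 0.09
```

View pics/g4.png

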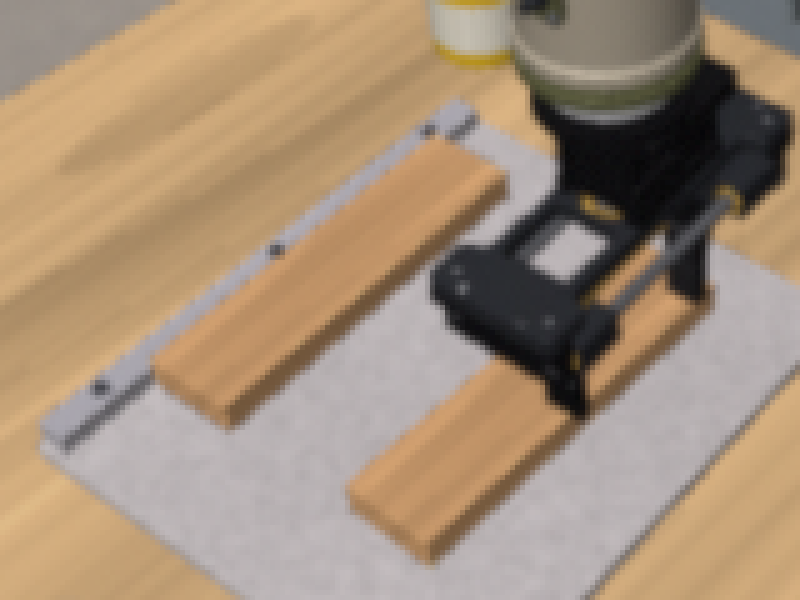

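The front slat lies flush with the fence. Now I go behind the rear slat.

```bash
python3 -m creep '[[87,-1,8,15,0],[87,-1,8,30,0],[87,-1,8,45,0],[87,-1,8,56,0],[87,-1,8,64,0],[87,-1,8,72,0],[87,-1,8,72,0],[87,-1,8,72,0]]'; python3 d.py; python3 -m creep '[[87,-8,0,0,0],[87,-16,0,0,0],[87,-26,0,0,0],[87,-36,0,0,0],[87,-46,0,0,0],[87,-56,0,0,0],[87,-66,0,0,0],[87,-76,0,0,0]]'; python3 d.py 0.5606,0.2214,0.0385,183.4
```

```text
time_s: 10.0
tool_pos: [0.4493, 0.2147, 0.0383]
tcp_rot: [-0.031, 0.999, -0.004, -0.005]
wrist_force: [0.2, 0.2, 0.1]
gripper_width: 0.087
t 10.0 pos [0.4493 0.2147 0.0383] yaw -176.45 F [0.2 0.2 0.1] w 87.0 q [ 0.24  0.44 -0.9   1.95  0.42  0.96  0.77]
time_s: 10.8
tool_pos: [0.5259, 0.2195, 0.0374]
tcp_rot: [-0.031, 0.999, -0.004, -0.005]
wrist_force: [-1.2, 0.0, 1.9]
gripper_width: 0.0869
t 10.8 pos [0.5259 0.2195 0.0374] yaw -176.45 F [-1.2  0.   1.9] w 86.9 q [ 0.19  0.57 -0.83  1.77  0.48  1.03  0.81]
-> 0.5606,0.2214,0.0385,183.4 shift [-34.7  -0.3  -1.5] turn 0.15
```

```bash
python3 -m creep '[[87,-8,0,0,0],[87,-15,0,0,0],[87,-20,0,0,0],[87,-24,0,-1,0],[87,-28,0,-1,0],[87,-31,0,-1,0],[87,-33,0,-1,0],[87,-34,0,-1,0]]'; python3 d.py; python3 -m creep '[[87,-1,0,0,0],[87,-2,0,0,0],[87,-3,0,0,0],[87,-4,0,0,0],[87,-4,0,0,0],[87,-4,0,0,0],[87,-4,0,0,0],[87,-4,0,0,0]]'; python3 d.py
```

```text
time_s: 11.6
tool_pos: [0.56, 0.2217, 0.038]
tcp_rot: [-0.031, 0.999, -0.004, -0.005]
wrist_force: [-1.1, -0.7, 1.2]
gripper_width: 0.0871
t 11.6 pos [0.56   0.2217 0.038 ] yaw -176.45 F [-1.1 -0.7  1.2] w 87.1 q [ 0.16  0.63 -0.81  1.68  0.5   1.07  0.83]
time_s: 12.4
tool_pos: [0.5607, 0.2218, 0.0378]
tcp_rot: [-0.032, 0.999, -0.005, -0.008]
wrist_force: [-15.8, -3.9, 13.5]
gripper_width: 0.0867
t 12.4 pos [0.5607 0.2218 0.0378] yaw -176.38 F [-15.8  -3.9  13.5] w 86.7 q [ 0.16  0.63 -0.8   1.67  0.5   1.08  0.83]
```

Both slats stopped within 0.2 mm of the predicted position. I retract and go to bar 1.

```bash
python3 -m creep '[[87,10,0,0,0],[87,20,0,0,0],[87,20,0,-40,0],[87,20,0,-85,0],[87,22,40,-130,8],[87,24,90,-140,16],[87,26,140,-140,24],[87,28,190,-140,32]]'; python3 d.py 0.457,-0.2195,0.17,91.7;python3 - <<'E'
from h import *
from workcell import imaging
s=imaging.snapshot("side"); np.savez("s2.npz",**s)
cv2.imwrite("pics/g5.png",cv2.resize(s["pixels"][180:300,170:330],None,fx=5,fy=5,interpolation=3))
E
```

```text
time_s: 13.2
tool_pos: [0.5242, 0.4034, 0.1778]
tcp_rot: [0.249, 0.969, -0.006, -0.006]
wrist_force: [0.8, -0.4, -0.3]
gripper_width: 0.0872
t 13.2 pos [0.5242 0.4034 0.1778] yaw 151.22 F [ 0.8 -0.4 -0.3] w 87.2 q [-0.19  0.58 -0.78  1.39  0.4   1.35  0.09]
-> 0.457,-0.2195,0.17,91.7 shift [-241.1 -578.2   14.4] turn 59.52
```

View pics/g5.png

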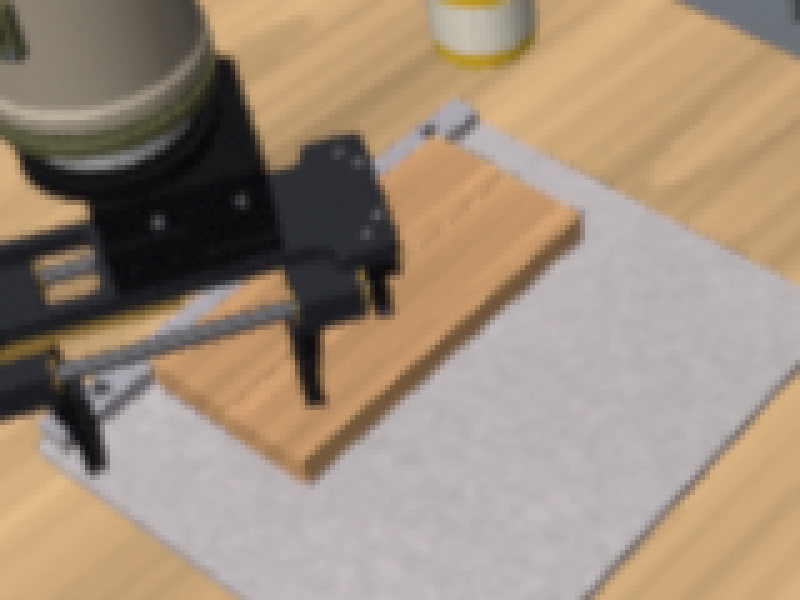

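The slats are flush and the joint is tight. I moved y the wrong way, but with no contact. Now I head to the rack.

```bash
python3 -m creep '[[87,-18,-45,0,4],[87,-37,-90,0,9],[87,-56,-134,0,14],[87,-75,-180,0,20],[87,-94,-225,0,27],[87,-112,-270,0,35],[87,-130,-312,0,43],[87,-148,-356,0,50]]'; python3 d.py 0.457,-0.2195,0.17,91.7
```

```text
time_s: 14.05
tool_pos: [0.4749, 0.0286, 0.1797]
tcp_rot: [0.638, 0.77, -0.007, -0.005]
wrist_force: [0.9, 0.2, -0.0]
gripper_width: 0.0869
t 14.05 pos [0.4749 0.0286 0.1797] yaw 100.78 F [ 0.9  0.2 -0. ] w 86.9 q [ 0.42  0.1  -0.6   1.88  0.07  1.19 -0.02]
-> 0.457,-0.2195,0.17,91.7 shift [-240.4  -63.9   11.1] turn 9.08
```

```bash
python3 -m creep '[[60,-45,-12,0,2],[60,-90,-24,0,4],[60,-135,-36,0,6],[60,-180,-48,0,8],[60,-220,-60,5,9],[60,-240,-64,11,9],[60,-240,-64,11,9],[60,-240,-64,11,9]]'; python3 d.py 0.457,-0.2195,0.093,91.7
python3 - <<'E'
from h import *
from workcell import imaging
s=imaging.snapshot("side"); t=imaging.snapshot("top")
c=np.zeros((400,800,3),np.uint8)
c[:,:400]=cv2.resize(s["pixels"][110:210,295:395],(400,400),interpolation=3)
c[:,400:]=cv2.resize(t["pixels"][140:260,335:455],(400,400),interpolation=3)
cv2.imwrite("pics/g6.png",c)
E
```

```text
time_s: 14.85
tool_pos: [0.4566, -0.2188, 0.1699]
tcp_rot: [0.696, 0.718, -0.007, -0.004]
wrist_force: [-0.8, -0.2, 0.6]
gripper_width: 0.0602
t 14.85 pos [ 0.4566 -0.2188  0.1699] yaw 91.76 F [-0.8 -0.2  0.6] w 60.2 q [ 0.69  0.16 -0.37  1.84  0.07  1.17  0.33]
-> 0.457,-0.2195,0.093,91.7 shift [-0.5  1.6 76.9] turn 0.06
```

View pics/g6.png

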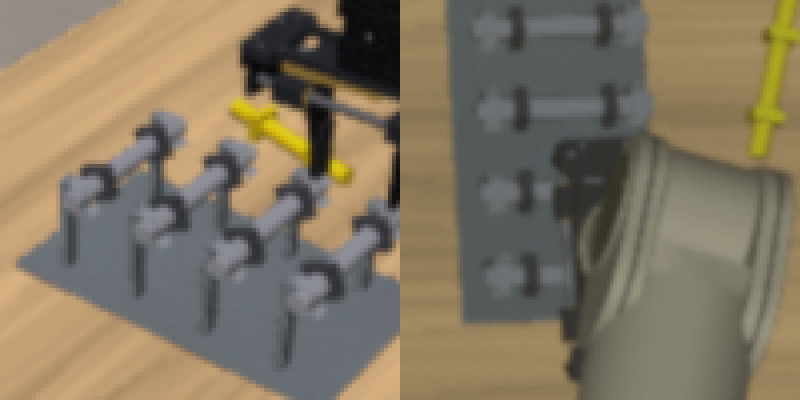

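Bar 1 is below the open gripper, with nothing in the way. I descend and close lightly.

```bash
python3 -m creep '[[60,0,2,20,0],[60,0,2,40,0],[60,0,2,58,0],[60,0,2,70,0],[60,0,2,77,0],[60,0,2,77,0],[60,0,2,77,0],[60,0,2,77,0]]'; python3 -m creep '[[40,0,0,0,0],[30,0,0,0,0],[22,0,0,0,0],[10,0,0,0,0],[10,0,0,0,0],[10,0,0,0,0],[10,0,0,0,0],[10,0,0,0,0]]' 5; python3 d.py
```

```text
time_s: 15.75
tool_pos: [0.4585, -0.2182, 0.0941]
tcp_rot: [0.695, 0.719, -0.007, -0.003]
wrist_force: [0.3, -0.4, 1.2]
gripper_width: 0.0601
time_s: 16.55
tool_pos: [0.4559, -0.2184, 0.0932]
tcp_rot: [0.696, 0.718, -0.008, -0.005]
wrist_force: [-8.9, -0.1, 3.9]
gripper_width: 0.0198
t 16.55 pos [ 0.4559 -0.2184  0.0932] yaw 91.83 F [-8.9 -0.1  3.9] w 19.8 q [ 0.68  0.25 -0.37  1.91  0.12  1.02  0.29]
```

The grip holds, and the bar's axis lies about 2 mm nearer than assumed. I pull with 55 N grip.

```bash
python3 -m creep '[[10,0,0,0,0],[10,0,-5,0,0],[10,0,-10,0,0],[10,0,-16,0,0],[10,0,-24,0,0],[10,0,-32,0,0],[10,0,-38,0,0],[10,0,-38,0,0]]' 55; python3 d.py;  python3 -m creep '[[10,0,0,0,0],[10,0,0,-10,0],[10,0,0,-25,0],[10,0,0,-45,0],[10,0,0,-70,0],[10,0,0,-90,0],[10,0,0,-100,0],[10,0,0,-100,0]]'; python3 d.py 0.6318,0.16,0.18,183.4
```

```text
time_s: 17.35
tool_pos: [0.4167, -0.2198, 0.0938]
tcp_rot: [0.696, 0.718, -0.009, -0.006]
wrist_force: [0.5, -0.5, -3.0]
gripper_width: 0.0188
t 17.35 pos [ 0.4167 -0.2198  0.0938] yaw 91.79 F [ 0.5 -0.5 -3. ] w 18.8 q [ 0.72  0.18 -0.36  2.    0.09  1.    0.34]
time_s: 18.15
tool_pos: [0.4196, -0.2196, 0.1953]
tcp_rot: [0.696, 0.718, -0.008, -0.005]
wrist_force: [1.1, 0.6, -1.9]
gripper_width: 0.019
t 18.15 pos [ 0.4196 -0.2196  0.1953] yaw 91.8 F [ 1.1  0.6 -1.9] w 19.0 q [ 0.73  0.06 -0.36  1.88  0.04  1.22  0.39]
-> 0.6318,0.16,0.18,183.4 shift [372.8 224.2   9.3] turn -91.6
```

```bash
python3 d.py 0.6263,0.2984,0.17,183.4; python3 -m creep '[[10,15,7,0,-4],[10,50,21,0,-12],[10,95,38,0,-20],[10,140,56,0,-28],[10,185,74,0,-36],[10,230,92,0,-44],[10,275,110,0,-52],[10,320,128,0,-60]]'; python3 d.py 0.6263,0.2984,0.15,183.4
```

```text
t 18.15 pos [ 0.4196 -0.2196  0.1953] yaw 91.8 F [ 1.1  0.6 -1.9] w 19.0 q [ 0.73  0.06 -0.36  1.88  0.04  1.22  0.39]
-> 0.6263,0.2984,0.17,183.4 shift [511.4 223.3  18.7] turn -91.6
time_s: 18.95
tool_pos: [0.5374, 0.106, 0.1902]
tcp_rot: [0.241, 0.97, -0.005, -0.009]
wrist_force: [0.7, -0.4, -2.3]
gripper_width: 0.0184
t 18.95 pos [0.5374 0.106  0.1902] yaw 152.1 F [ 0.7 -0.4 -2.3] w 18.4 q [ 0.32  0.29 -0.7   1.69  0.19  1.26  0.66]
-> 0.6263,0.2984,0.15,183.4 shift [ 10.9 212.2  37.5] turn -31.3
```

```bash
python3 -m creep '[[10,2,40,0,-6],[10,4,80,0,-13],[10,6,125,5,-20],[10,8,165,12,-26],[10,10,195,22,-31],[10,11,210,32,-31],[10,11,212,37,-31],[10,11,212,37,-31]]'; python3 d.py 0.6263,0.2984,0.0575,183.4
```

```text
time_s: 19.75
tool_pos: [0.6254, 0.2978, 0.1483]
tcp_rot: [-0.027, 1.0, -0.003, -0.011]
wrist_force: [0.2, -0.1, -1.9]
gripper_width: 0.0186
t 19.75 pos [0.6254 0.2978 0.1483] yaw -176.89 F [ 0.2 -0.1 -1.9] w 18.6 q [-0.02  0.67 -0.75  1.32  0.44  1.35  0.85]
-> 0.6263,0.2984,0.0575,183.4 shift [-3.   1.1 90.8] turn -0.29
```

```bash
python3 -m creep '[[10,-1,1,25,0],[10,-2,1,50,0],[10,-3,1,68,0],[10,-3,1,78,0],[10,-3,1,84,0],[10,-3,1,88,0],[10,-3,1,89,0],[10,-3,1,89,0]]'; python3 d.py 0.6263,0.2984,0.0575,183.4
```

```text
time_s: 20.55
tool_pos: [0.6268, 0.2982, 0.062]
tcp_rot: [-0.027, 1.0, -0.003, -0.01]
wrist_force: [-7.3, -4.5, 10.5]
gripper_width: 0.0185
t 20.55 pos [0.6268 0.2982 0.062 ] yaw -176.92 F [-7.3 -4.5 10.5] w 18.5 q [-0.04  0.75 -0.72  1.39  0.49  1.21  0.82]
-> 0.6263,0.2984,0.0575,183.4 shift [0.4 0.2 4.5] turn -0.32
```

Contact came at a TCP height of 62 mm, a few mm above predicted because of a slight tilt. I open slowly and let the bar settle.

```bash
python3 -m creep '[[15,0,0,0,0],[19,0,0,1,0],[21,0,0,2,0],[24,0,0,2,0],[28,0,0,0,0],[34,0,0,0,0],[34,0,0,0,0],[34,0,0,0,0]]' 10; python3 d.py; python3 -m creep '[[34,0,0,-15,0],[34,0,0,-40,0],[34,0,0,-80,0],[34,0,-40,-110,5],[34,0,-80,-110,10],[34,0,-125,-110,15],[34,0,-170,-110,20],[34,0,-215,-110,25]]'; python3 d.py 0.53,-0.2165,0.17,91.7
python3 - <<'E'
from h import *
from workcell import imaging
s=imaging.snapshot("side"); t=imaging.snapshot("top")
c=np.zeros((400,800,3),np.uint8)
c[:,:400]=cv2.resize(s["pixels"][195:295,170:270],(400,400),interpolation=3)
c[:,400:]=cv2.resize(t["pixels"][130:250,180:300],(400,400),interpolation=3)
cv2.imwrite("pics/g7.png",c)
E
```

```text
time_s: 21.35
tool_pos: [0.6267, 0.2985, 0.0621]
tcp_rot: [-0.027, 1.0, -0.003, -0.01]
wrist_force: [0.4, 0.1, -0.5]
gripper_width: 0.0331
t 21.35 pos [0.6267 0.2985 0.0621] yaw -176.91 F [ 0.4  0.1 -0.5] w 33.1 q [-0.04  0.75 -0.72  1.39  0.49  1.21  0.82]
time_s: 22.15
tool_pos: [0.6407, 0.0832, 0.1749]
tcp_rot: [0.191, 0.981, -0.005, -0.009]
wrist_force: [0.7, -0.7, -0.3]
gripper_width: 0.034
t 22.15 pos [0.6407 0.0832 0.1749] yaw 157.91 F [ 0.7 -0.7 -0.3] w 34.0 q [ 0.28  0.52 -0.67  1.44  0.32  1.32  0.77]
-> 0.53,-0.2165,0.17,91.7 shift [ -10.2 -319.2    9. ] turn 66.21
```

View pics/g7.png

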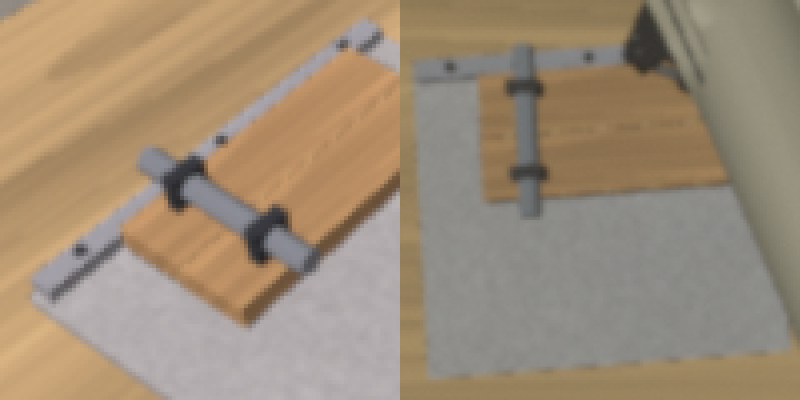

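The bar lies square across the joint (joint at row ~132), with collars at rows ~87 and ~173 on either side. Next is bar 2.

```bash
python3 -m creep '[[60,-2,-45,0,8],[60,-3,-90,0,16],[60,-5,-135,0,24],[60,-6,-180,0,32],[60,-8,-225,0,40],[60,-9,-265,5,48],[60,-10,-300,9,56],[60,-10,-319,9,64]]'; python3 d.py 0.53,-0.2165,0.13,91.7
```

```text
time_s: 23.05
tool_pos: [0.5271, -0.2256, 0.1716]
tcp_rot: [0.689, 0.725, -0.011, -0.003]
wrist_force: [0.0, -0.7, -0.1]
gripper_width: 0.0597
t 23.05 pos [ 0.5271 -0.2256  0.1716] yaw 92.89 F [ 0.  -0.7 -0.1] w 59.7 q [ 0.65  0.31 -0.4   1.66  0.14  1.21  0.26]
-> 0.53,-0.2165,0.13,91.7 shift [ 9.4  4.1 41.4] turn 1.19
```

```bash
python3 -m creep '[[60,9,4,10,1],[60,9,4,30,1],[60,9,5,50,1],[60,9,5,65,1],[60,9,5,74,1],[60,9,5,78,1],[60,9,5,78,1],[60,9,5,78,1]]'; python3 d.py 0.53,-0.2165,0.093,91.7; python3 -m creep '[[40,0,0,0,0],[30,0,0,0,0],[22,0,0,0,0],[10,0,0,0,0],[10,0,0,0,0],[10,0,0,0,0],[10,0,0,0,0],[10,0,0,0,0]]' 5; python3 d.py
```

```text
time_s: 23.85
tool_pos: [0.5307, -0.2174, 0.0942]
tcp_rot: [0.695, 0.719, -0.011, -0.002]
wrist_force: [0.6, 0.3, 0.1]
gripper_width: 0.0602
t 23.85 pos [ 0.5307 -0.2174  0.0942] yaw 91.89 F [0.6 0.3 0.1] w 60.2 q [ 0.62  0.38 -0.39  1.74  0.18  1.07  0.2 ]
-> 0.53,-0.2165,0.093,91.7 shift [ 0.9 -0.6  1.2] turn 0.19
time_s: 24.65
tool_pos: [0.5307, -0.2174, 0.0942]
tcp_rot: [0.695, 0.719, -0.011, -0.002]
wrist_force: [-0.4, -0.1, 0.3]
gripper_width: 0.0196
t 24.65 pos [ 0.5307 -0.2174  0.0942] yaw 91.89 F [-0.4 -0.1  0.3] w 19.6 q [ 0.62  0.39 -0.39  1.74  0.18  1.07  0.2 ]
```

Well centred on bar 2, so I pull.

```bash
python3 -m creep '[[10,0,0,0,0],[10,0,-5,0,0],[10,0,-10,0,0],[10,0,-16,0,0],[10,0,-24,0,0],[10,0,-32,0,0],[10,0,-39,0,0],[10,0,-39,0,0]]' 55; python3 d.py;  python3 -m creep '[[10,0,0,0,0],[10,0,0,-10,0],[10,0,0,-25,0],[10,0,0,-45,0],[10,0,0,-70,0],[10,0,0,-90,0],[10,0,0,-100,0],[10,0,0,-100,0]]'; python3 d.py 0.6293,0.2485,0.18,183.4
```

```text
time_s: 25.45
tool_pos: [0.4903, -0.219, 0.0948]
tcp_rot: [0.696, 0.718, -0.011, -0.002]
wrist_force: [0.3, 0.1, -1.7]
gripper_width: 0.0183
t 25.45 pos [ 0.4903 -0.219   0.0948] yaw 91.84 F [ 0.3  0.1 -1.7] w 18.3 q [ 0.67  0.31 -0.39  1.83  0.16  1.04  0.24]
time_s: 26.25
tool_pos: [0.4933, -0.2179, 0.1968]
tcp_rot: [0.696, 0.718, -0.011, -0.001]
wrist_force: [0.2, -0.9, -3.2]
gripper_width: 0.019
t 26.25 pos [ 0.4933 -0.2179  0.1968] yaw 91.85 F [ 0.2 -0.9 -3.2] w 19.0 q [ 0.68  0.21 -0.41  1.72  0.11  1.24  0.28]
-> 0.6293,0.2485,0.18,183.4 shift [462.  151.2   8. ] turn -91.55
```

```bash
python3 -m creep '[[10,15,5,0,-4],[10,50,16,0,-12],[10,95,31,0,-20],[10,140,46,0,-28],[10,185,61,0,-36],[10,230,75,0,-44],[10,275,90,0,-52],[10,320,105,0,-60]]'; python3 d.py 0.6293,0.2485,0.15,183.4
```

```text
time_s: 27.05
tool_pos: [0.5878, 0.1069, 0.1898]
tcp_rot: [0.241, 0.971, -0.009, -0.007]
wrist_force: [0.1, 0.1, -1.9]
gripper_width: 0.0185
t 27.05 pos [0.5878 0.1069 0.1898] yaw 152.15 F [ 0.1  0.1 -1.9] w 18.5 q [ 0.29  0.4  -0.7   1.56  0.28  1.3   0.63]
-> 0.6293,0.2485,0.15,183.4 shift [ 29.1 145.4  37. ] turn -31.25
```

```bash
python3 -m creep '[[10,6,30,0,-6],[10,12,60,0,-13],[10,18,90,5,-20],[10,23,115,12,-26],[10,27,135,22,-31],[10,29,145,32,-31],[10,29,145,37,-31],[10,29,145,37,-31]]'; python3 d.py 0.6293,0.2485,0.065,183.4
```

```text
time_s: 27.85
tool_pos: [0.6288, 0.2467, 0.1486]
tcp_rot: [-0.026, 1.0, -0.008, -0.01]
wrist_force: [-1.0, -0.2, -2.1]
gripper_width: 0.0187
t 27.85 pos [0.6288 0.2467 0.1486] yaw -177.0 F [-1.  -0.2 -2.1] w 18.7 q [ 0.07  0.64 -0.77  1.37  0.44  1.33  0.91]
-> 0.6293,0.2485,0.065,183.4 shift [-2.3  3.  83.5] turn -0.4
```

```bash
cat > chk.py <<'E'
from h import *
from workcell import imaging
import sys
bp=[0.5603,0.2293,0.0597]
def rectify(s,z=.034):
    C=np.array([[.16,.18,z],[.16,-.18,z],[-.16,-.18,z],[-.16,.18,z]])
    uv=proj(s,pose(C,*bp)).astype(np.float32)
    H=cv2.getPerspectiveTransform(uv,np.float32([[0,0],[360,0],[360,320],[0,320]]))
    return cv2.warpPerspective(s["pixels"],H,(360,320),flags=cv2.INTER_CUBIC) # col=180-y, row=160-x (mm)
def report(s,tag):
    r=rectify(s).astype(float); m=(r[:,:,2]-r[:,:,0]>45)
    o=[]
    for y in(95,45,40,-10,-60,-65,-110):
        v=np.where(m[20:,180-y])[0]; o.append((y,160-20-v.min(),160-20-v.max()) if len(v)>10 else (y,None))
    e=[]
    for x in(100,40):
        v=np.where(m[160-x,5:355])[0]; e.append((x,175-v.min(),175-v.max()) if len(v) else None)
    print(tag,"y:xmax,xmin",[tuple(map(int,a)) if a[1] is not None else a for a in o],"x:ymax,ymin",[tuple(map(int,a)) for a in e if a]); return r
if __name__=="__main__":
    for n in sys.argv[1:]:
        s=imaging.snapshot(n); report(s,n)
E
python3 -c "
from chk import *
report(dict(np.load('s2.npz')),'s2')"; python3 chk.py side; python3 -m creep '[[10,-1,1,25,0],[10,-2,2,50,0],[10,-2,3,66,0],[10,-2,3,76,0],[10,-2,3,82,0],[10,-2,3,86,0],[10,-2,3,87,0],[10,-2,3,87,0]]'; python3 d.py
```

```text
s2 y:xmax,xmin [(95, 123, 1), (45, 130, 1), (40, 130, 1), (-10, 63, 2), (-60, 113, 2), (-65, 121, 2), (-110, 130, 6)] x:ymax,ymin [(100, 116, -174), (40, 117, -174)]
side y:xmax,xmin [(95, 129, 1), (45, None), (40, 105, 2), (-10, 129, 2), (-60, 65, 2), (-65, 67, 2), (-110, 130, 6)] x:ymax,ymin [(100, 115, -174), (40, 116, -174)]
time_s: 28.7
tool_pos: [0.6299, 0.2483, 0.0635]
tcp_rot: [-0.026, 1.0, -0.008, -0.009]
wrist_force: [-2.1, -1.7, 1.8]
gripper_width: 0.0187
t 28.7 pos [0.6299 0.2483 0.0635] yaw -177.04 F [-2.1 -1.7  1.8] w 18.7 q [ 0.05  0.72 -0.74  1.44  0.5   1.2   0.87]
```

The slats haven't moved. Contact is starting, so I lower 1 mm and release.

```bash
python3 -m creep '[[10,0,0,1,0],[15,0,0,1,0],[19,0,0,1,0],[21,0,0,1,0],[24,0,0,1,0],[30,0,0,0,0],[34,0,0,0,0],[34,0,0,0,0]]' 10; python3 d.py; python3 -m creep '[[34,0,0,-15,0],[34,0,0,-40,0],[34,0,0,-80,0],[34,0,-40,-110,5],[34,0,-80,-110,10],[34,0,-125,-110,15],[34,0,-170,-110,20],[34,0,-215,-110,25]]'; python3 d.py 0.605,-0.2145,0.17,91.7; python3 chk.py side
```

```text
time_s: 29.5
tool_pos: [0.6299, 0.2482, 0.0635]
tcp_rot: [-0.026, 1.0, -0.008, -0.009]
wrist_force: [-0.7, -0.5, 0.5]
gripper_width: 0.0329
t 29.5 pos [0.6299 0.2482 0.0635] yaw -177.04 F [-0.7 -0.5  0.5] w 32.9 q [ 0.05  0.72 -0.74  1.44  0.5   1.2   0.87]
time_s: 30.3
tool_pos: [0.643, 0.0339, 0.1783]
tcp_rot: [0.193, 0.981, -0.009, -0.006]
wrist_force: [0.5, 0.0, -0.1]
gripper_width: 0.0344
t 30.3 pos [0.643  0.0339 0.1783] yaw 157.79 F [ 0.5  0.  -0.1] w 34.4 q [ 0.36  0.51 -0.68  1.44  0.33  1.32  0.84]
-> 0.605,-0.2145,0.17,91.7 shift [ -58.7 -244.1   12.6] turn 66.09
side y:xmax,xmin [(95, 129, 1), (45, None), (40, 104, 2), (-10, None), (-60, 130, 2), (-65, 130, 2), (-110, 130, 6)] x:ymax,ymin [(100, 115, -174), (40, 116, -174)]
```

```bash
python3 -m creep '[[60,-10,-40,0,8],[60,-20,-80,0,16],[60,-28,-117,0,24],[60,-37,-155,0,32],[60,-46,-193,0,40],[60,-54,-225,5,48],[60,-58,-244,12,56],[60,-59,-244,12,64]]'; python3 d.py 0.605,-0.2145,0.093,91.7
```

```text
time_s: 31.15
tool_pos: [0.6015, -0.2282, 0.1719]
tcp_rot: [0.692, 0.721, -0.013, 0.002]
wrist_force: [-0.4, -0.5, -1.1]
gripper_width: 0.0598
t 31.15 pos [ 0.6015 -0.2282  0.1719] yaw 92.35 F [-0.4 -0.5 -1.1] w 59.8 q [ 0.58  0.45 -0.41  1.47  0.21  1.27  0.19]
-> 0.605,-0.2145,0.093,91.7 shift [15.2  5.4 78.5] turn 0.65
```

```bash
python3 -m creep '[[60,14,4,5,0.6],[60,15,5,25,0.6],[60,15,5,45,0.6],[60,15,5,62,0.6],[60,15,5,73,0.6],[60,15,5,78,0.6],[60,15,5,78,0.6],[60,15,5,78,0.6]]'; python3 d.py; python3 -m creep '[[40,0,0,0,0],[30,0,0,0,0],[22,0,0,0,0],[10,0,0,0,0],[10,0,0,0,0],[10,0,0,0,0],[10,0,0,0,0],[10,0,0,0,0]]' 5; python3 d.py
```

```text
time_s: 31.95
tool_pos: [0.6052, -0.2147, 0.0945]
tcp_rot: [0.696, 0.718, -0.013, 0.002]
wrist_force: [-0.4, 0.2, 0.0]
gripper_width: 0.0598
t 31.95 pos [ 0.6052 -0.2147  0.0945] yaw 91.76 F [-0.4  0.2  0. ] w 59.8 q [ 0.56  0.52 -0.4   1.55  0.24  1.13  0.13]
time_s: 32.75
tool_pos: [0.6052, -0.2147, 0.0945]
tcp_rot: [0.696, 0.718, -0.013, 0.002]
wrist_force: [1.0, -0.1, 0.3]
gripper_width: 0.0203
t 32.75 pos [ 0.6052 -0.2147  0.0945] yaw 91.75 F [ 1.  -0.1  0.3] w 20.3 q [ 0.56  0.52 -0.4   1.55  0.24  1.13  0.13]
```

```bash
python3 -m creep '[[10,0,0,0,0],[10,0,-5,0,0],[10,0,-10,0,0],[10,0,-16,0,0],[10,0,-24,0,0],[10,0,-32,0,0],[10,0,-39,0,0],[10,0,-39,0,0]]' 55; python3 d.py;  python3 -m creep '[[10,0,0,0,0],[10,0,0,-10,0],[10,0,0,-25,0],[10,0,0,-45,0],[10,0,0,-70,0],[10,0,0,-90,0],[10,0,0,-100,0],[10,0,0,-100,0]]'; python3 d.py 0.6323,0.1986,0.18,183.4
```

```text
time_s: 33.55
tool_pos: [0.5649, -0.2163, 0.095]
tcp_rot: [0.696, 0.717, -0.014, 0.002]
wrist_force: [0.9, -0.6, -2.5]
gripper_width: 0.0189
t 33.55 pos [ 0.5649 -0.2163  0.095 ] yaw 91.71 F [ 0.9 -0.6 -2.5] w 18.9 q [ 0.6   0.45 -0.41  1.66  0.22  1.09  0.15]
time_s: 34.35
tool_pos: [0.5676, -0.2141, 0.1972]
tcp_rot: [0.696, 0.718, -0.013, 0.004]
wrist_force: [0.5, 0.4, -2.5]
gripper_width: 0.0188
t 34.35 pos [ 0.5676 -0.2141  0.1972] yaw 91.72 F [ 0.5  0.4 -2.5] w 18.8 q [ 0.61  0.35 -0.42  1.55  0.18  1.28  0.19]
-> 0.6323,0.1986,0.18,183.4 shift [410.9  77.2   6.7] turn -91.68
```

```bash
python3 -m creep '[[10,15,2,0,-4],[10,50,8,0,-12],[10,90,15,0,-20],[10,130,22,0,-28],[10,170,30,0,-36],[10,210,38,0,-44],[10,250,46,0,-52],[10,290,54,0,-60]]'; python3 d.py 0.6323,0.1986,0.15,183.4
```

```text
time_s: 35.15
tool_pos: [0.6125, 0.0787, 0.1888]
tcp_rot: [0.242, 0.97, -0.013, -0.004]
wrist_force: [1.3, 0.1, -1.8]
gripper_width: 0.0185
t 35.15 pos [0.6125 0.0787 0.1888] yaw 152.03 F [ 1.3  0.1 -1.8] w 18.5 q [ 0.31  0.45 -0.7   1.51  0.31  1.32  0.67]
-> 0.6323,0.1986,0.15,183.4 shift [ 38.8 116.2  35.7] turn -31.37
```

```bash
python3 -m creep '[[10,8,24,0,-6],[10,16,48,0,-13],[10,24,72,5,-20],[10,31,94,12,-26],[10,36,108,22,-31],[10,39,116,32,-31],[10,39,116,36,-31],[10,39,116,36,-31]]'; python3 d.py 0.6323,0.1986,0.0635,183.4; python3 chk.py side
```

```text
time_s: 35.95
tool_pos: [0.6316, 0.1974, 0.1485]
tcp_rot: [-0.025, 1.0, -0.012, -0.008]
wrist_force: [-0.4, -0.4, -2.3]
gripper_width: 0.0186
t 35.95 pos [0.6316 0.1974 0.1485] yaw -177.13 F [-0.4 -0.4 -2.3] w 18.6 q [ 0.15  0.61 -0.78  1.41  0.44  1.32  0.97]
-> 0.6323,0.1986,0.0635,183.4 shift [-2.1  3.2 85. ] turn -0.53
side y:xmax,xmin [(95, 129, 1), (45, None), (40, 105, 2), (-10, None), (-60, 130, 2), (-65, 130, 2), (-110, 64, 6)] x:ymax,ymin [(100, 115, -174), (40, 117, -174)]
```

```bash
python3 -m creep '[[10,-1,1,25,-0.4],[10,-2,2,50,-0.4],[10,-2,3,68,-0.4],[10,-2,3,78,-0.4],[10,-2,3,84,-0.4],[10,-2,3,86,-0.4],[10,-2,3,87,-0.4],[10,-2,3,87,-0.4]]'; python3 d.py
```

```text
time_s: 36.8
tool_pos: [0.6331, 0.1983, 0.0635]
tcp_rot: [-0.028, 1.0, -0.012, -0.007]
wrist_force: [-3.9, -2.3, 5.0]
gripper_width: 0.0188
t 36.8 pos [0.6331 0.1983 0.0635] yaw -176.75 F [-3.9 -2.3  5. ] w 18.8 q [ 0.14  0.69 -0.74  1.48  0.5   1.18  0.93]
```

```bash
python3 -m creep '[[10,0,0,0,0],[15,0,0,0,0],[19,0,0,1,0],[21,0,0,1,0],[24,0,0,1,0],[30,0,0,0,0],[34,0,0,0,0],[34,0,0,0,0]]' 10; python3 d.py; python3 -m creep '[[34,0,0,-15,0],[34,0,0,-40,0],[34,0,0,-80,0],[34,0,-40,-110,5],[34,0,-80,-110,10],[34,0,-125,-110,15],[34,0,-170,-110,20],[34,0,-215,-110,25]]'; python3 d.py 0.68,-0.2125,0.17,91.7; python3 chk.py side
```

```text
time_s: 37.6
tool_pos: [0.6331, 0.1983, 0.0635]
tcp_rot: [-0.028, 1.0, -0.012, -0.007]
wrist_force: [0.2, 1.1, -0.4]
gripper_width: 0.0327
t 37.6 pos [0.6331 0.1983 0.0635] yaw -176.75 F [ 0.2  1.1 -0.4] w 32.7 q [ 0.14  0.69 -0.74  1.48  0.5   1.18  0.93]
time_s: 38.4
tool_pos: [0.6469, -0.015, 0.1802]
tcp_rot: [0.19, 0.982, -0.013, -0.003]
wrist_force: [0.5, -0.5, 0.2]
gripper_width: 0.0339
t 38.4 pos [ 0.6469 -0.015   0.1802] yaw 158.08 F [ 0.5 -0.5  0.2] w 33.9 q [ 0.43  0.51 -0.68  1.44  0.35  1.32  0.91]
-> 0.68,-0.2125,0.17,91.7 shift [-104.5 -170.5   14.6] turn 66.38
side y:xmax,xmin [(95, 129, 1), (45, None), (40, 104, 2), (-10, None), (-60, None), (-65, 112, 10), (-110, 130, 7)] x:ymax,ymin [(100, 115, -174), (40, 117, -174)]
```

```bash
python3 -m creep '[[60,-18,-30,0,8],[60,-36,-60,0,16],[60,-54,-90,0,24],[60,-72,-118,0,32],[60,-88,-145,0,40],[60,-100,-163,5,48],[60,-104,-170,12,56],[60,-104,-170,14,64]]'; python3 d.py 0.68,-0.2125,0.093,91.7
```

```text
time_s: 39.25
tool_pos: [0.6774, -0.2245, 0.1716]
tcp_rot: [0.69, 0.724, -0.015, 0.006]
wrist_force: [-0.7, 0.4, -0.8]
gripper_width: 0.0599
t 39.25 pos [ 0.6774 -0.2245  0.1716] yaw 92.78 F [-0.7  0.4 -0.8] w 59.9 q [ 0.5   0.6  -0.4   1.26  0.26  1.33  0.15]
-> 0.68,-0.2125,0.093,91.7 shift [14.1  4.2 78.2] turn 1.08
```

```bash
python3 -m creep '[[60,13,3,5,1],[60,14,4,25,1],[60,14,4,45,1],[60,14,4,62,1],[60,14,4,73,1],[60,14,4,78,1],[60,14,4,78,1],[60,14,4,78,1]]'; python3 d.py; python3 -m creep '[[40,0,0,0,0],[30,0,0,0,0],[22,0,0,0,0],[10,0,0,0,0],[10,0,0,0,0],[10,0,0,0,0],[10,0,0,0,0],[10,0,0,0,0]]' 5; python3 d.py
```

```text
time_s: 40.05
tool_pos: [0.6803, -0.2127, 0.0941]
tcp_rot: [0.696, 0.718, -0.014, 0.006]
wrist_force: [-0.1, -0.4, 0.9]
gripper_width: 0.0602
t 40.05 pos [ 0.6803 -0.2127  0.0941] yaw 91.78 F [-0.1 -0.4  0.9] w 60.2 q [ 0.48  0.66 -0.39  1.34  0.28  1.2   0.09]
time_s: 40.85
tool_pos: [0.6803, -0.2127, 0.0941]
tcp_rot: [0.696, 0.718, -0.014, 0.006]
wrist_force: [0.3, 0.4, 1.2]
gripper_width: 0.0197
t 40.85 pos [ 0.6803 -0.2127  0.0941] yaw 91.78 F [0.3 0.4 1.2] w 19.7 q [ 0.48  0.66 -0.39  1.34  0.28  1.2   0.09]
```

```bash
python3 -m creep '[[10,0,0,0,0],[10,0,-5,0,0],[10,0,-10,0,0],[10,0,-16,0,0],[10,0,-24,0,0],[10,0,-32,0,0],[10,0,-39,0,0],[10,0,-39,0,0]]' 55; python3 d.py;  python3 -m creep '[[10,0,0,0,0],[10,0,0,-10,0],[10,0,0,-25,0],[10,0,0,-45,0],[10,0,0,-70,0],[10,0,0,-90,0],[10,0,0,-100,0],[10,0,0,-100,0]]'; python3 d.py 0.6353,0.1487,0.18,183.4
```

```text
time_s: 41.65
tool_pos: [0.6401, -0.2144, 0.0945]
tcp_rot: [0.696, 0.718, -0.015, 0.006]
wrist_force: [0.1, 0.2, -2.3]
gripper_width: 0.0186
t 41.65 pos [ 0.6401 -0.2144  0.0945] yaw 91.74 F [ 0.1  0.2 -2.3] w 18.6 q [ 0.52  0.58 -0.4   1.46  0.27  1.16  0.1 ]
time_s: 42.45
tool_pos: [0.6423, -0.2113, 0.1969]
tcp_rot: [0.696, 0.718, -0.014, 0.008]
wrist_force: [-0.6, 0.9, -3.1]
gripper_width: 0.0191
t 42.45 pos [ 0.6423 -0.2113  0.1969] yaw 91.75 F [-0.6  0.9 -3.1] w 19.1 q [ 0.52  0.5  -0.41  1.35  0.23  1.33  0.13]
-> 0.6353,0.1487,0.18,183.4 shift [360.4   4.1   5.8] turn -91.65
```

```bash
python3 -m creep '[[10,15,0,0,-4],[10,45,0,0,-12],[10,80,0,0,-20],[10,115,1,0,-28],[10,150,1,0,-36],[10,185,2,0,-44],[10,220,2,0,-52],[10,255,3,0,-60]]'; python3 d.py 0.6353,0.1487,0.15,183.4
```

```text
time_s: 43.25
tool_pos: [0.6369, 0.0447, 0.188]
tcp_rot: [0.241, 0.97, -0.016, -0.001]
wrist_force: [0.1, -0.4, -2.2]
gripper_width: 0.0191
t 43.25 pos [0.6369 0.0447 0.188 ] yaw 152.07 F [ 0.1 -0.4 -2.2] w 19.1 q [ 0.34  0.49 -0.68  1.45  0.34  1.33  0.71]
-> 0.6353,0.1487,0.15,183.4 shift [50.3 92.3 34.8] turn -31.33
```

```bash
python3 -m creep '[[10,10,18,0,-6],[10,20,36,0,-13],[10,30,55,5,-20],[10,40,74,12,-26],[10,47,86,22,-31],[10,50,92,32,-31],[10,50,92,35,-31],[10,50,92,35,-31]]'; python3 d.py 0.6353,0.1487,0.0635,183.4; python3 chk.py side
```

```text
time_s: 44.05
tool_pos: [0.6353, 0.1471, 0.1488]
tcp_rot: [-0.025, 1.0, -0.016, -0.006]
wrist_force: [-0.3, -0.5, -2.4]
gripper_width: 0.0184
t 44.05 pos [0.6353 0.1471 0.1488] yaw -177.11 F [-0.3 -0.5 -2.4] w 18.4 q [ 0.23  0.59 -0.78  1.45  0.44  1.3   1.04]
-> 0.6353,0.1487,0.0635,183.4 shift [-1.1  4.3 85.2] turn -0.51
side y:xmax,xmin [(95, 129, 1), (45, None), (40, 104, 2), (-10, None), (-60, None), (-65, 112, 10), (-110, 130, 7)] x:ymax,ymin [(100, 115, -121), (40, 117, -174)]
```

```bash
python3 -m creep '[[10,-1,1,25,-0.4],[10,-1,3,50,-0.4],[10,-1,4,68,-0.4],[10,-1,4,78,-0.4],[10,-1,4,84,-0.4],[10,-1,4,86,-0.4],[10,-1,4,87,-0.4],[10,-1,4,87,-0.4]]'; python3 d.py
```

```text
time_s: 44.9
tool_pos: [0.6361, 0.1483, 0.0636]
tcp_rot: [-0.029, 0.999, -0.016, -0.005]
wrist_force: [-3.0, -1.9, 3.7]
gripper_width: 0.0184
t 44.9 pos [0.6361 0.1483 0.0636] yaw -176.72 F [-3.  -1.9  3.7] w 18.4 q [ 0.21  0.67 -0.74  1.52  0.5   1.17  1.  ]
```

Release, then retreat to a clear pose for a full look.

```bash
python3 -m creep '[[10,0,0,0,0],[15,0,0,0,0],[19,0,0,1,0],[21,0,0,1,0],[24,0,0,1,0],[30,0,0,0,0],[34,0,0,0,0],[34,0,0,0,0]]' 10; python3 -m creep '[[34,0,0,-15,0],[34,0,0,-40,0],[34,0,0,-80,0],[34,20,-40,-120,5],[34,40,-80,-120,10],[34,60,-120,-120,15],[34,80,-160,-120,20],[34,100,-200,-120,25]]'; python3 d.py 0.45,-0.35,0.22,91.7
```

```text
time_s: 45.7
tool_pos: [0.6362, 0.1481, 0.0636]
tcp_rot: [-0.029, 0.999, -0.016, -0.005]
wrist_force: [0.2, -0.6, -0.5]
gripper_width: 0.0329
time_s: 46.5
tool_pos: [0.5482, -0.0544, 0.1924]
tcp_rot: [0.19, 0.982, -0.017, -0.0]
wrist_force: [0.8, -0.4, -0.2]
gripper_width: 0.0336
t 46.5 pos [ 0.5482 -0.0544  0.1924] yaw 158.09 F [ 0.8 -0.4 -0.2] w 33.6 q [ 0.62  0.28 -0.72  1.69  0.23  1.25  1.03]
-> 0.45,-0.35,0.22,91.7 shift [ -19.4 -311.6  -17.4] turn 66.39
```

```bash
python3 -m creep '[[34,-2,-40,-5,8],[34,-4,-80,-10,16],[34,-6,-120,-15,24],[34,-9,-160,-17,32],[34,-12,-200,-17,40],[34,-14,-240,-17,48],[34,-16,-280,-17,56],[34,-19,-311,-17,64]]'
python3 - <<'E'
from chk import *
s=imaging.snapshot("side"); t=imaging.snapshot("top")
report(s,"side");report(t,"top")
np.savez("sf.npz",**s);np.savez("tf.npz",**t)
c=np.zeros((440,800,3),np.uint8)
c[:,:440]=cv2.resize(s["pixels"][190:300,165:275],(440,440),interpolation=3)
c[:360,440:]=cv2.resize(t["pixels"][130:250,180:300],(360,360),interpolation=3)
cv2.imwrite("pics/f1.png",c)
E
```

```text
time_s: 47.3
tool_pos: [0.4491, -0.3514, 0.2211]
tcp_rot: [0.684, 0.73, -0.014, 0.009]
wrist_force: [0.3, 0.1, 0.2]
gripper_width: 0.0336
side y:xmax,xmin [(95, 129, 1), (45, None), (40, 105, 2), (-10, None), (-60, None), (-65, 112, 10), (-110, None)] x:ymax,ymin [(100, 116, -174), (40, 117, -174)]
top y:xmax,xmin [(95, 128, -159), (45, 128, -159), (40, 128, -159), (-10, 128, -159), (-60, 128, -159), (-65, 129, -159), (-110, 129, -159)] x:ymax,ymin [(100, 175, -174), (40, 175, -174)]
```

View pics/f1.png

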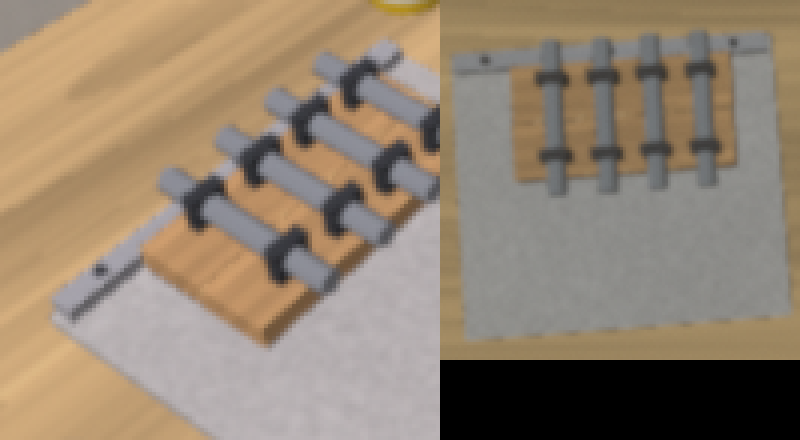

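All four bars lie square across the joint, evenly spaced. Collars are at about rows 75 and 155 in the top view, and the slats' fence edge reads x = 128–129 mm along the whole length. The robot is clear, so I hand in.

```bash
python3 -c "
from workcell import ticket,imaging
from h import *
t=dict(np.load('tf.npz'));t0=dict(np.load('top0.npz'))
for n,(a,b,c,d) in dict(jar=(100,140,295,330),bottle=(210,245,110,150),cup=(205,240,480,515)).items(): print(n,cv2.absdiff(t['pixels'],t0['pixels'])[a:b,c:d].max())
print(ticket.job_done())"
```

```text
jar 6
bottle 6
cup 87
the job is handed in; nothing more can be done
None
```

I pushed both slats flush to the fence, then pulled all four bars out of the clips and laid them square across the joint, and handed in at about 47 s.

- **Slats:** both stopped within 0.2 mm of where they should, with about 15 N of push. In the last top view the fence-side edge reads 128–129 mm at every point along the length, where flush is 130 mm. The ends are well inside the ends of the fence.
- **Bars:** in both last views they lie side by side, about 50 mm apart, with one collar on each slat.
- **Bystanders:** comparing the first and last top pictures, the jar and bottle areas are unchanged. The cup area did differ (up to 87 grey levels). The tool never came within about 15 cm of the cup and no unexpected force showed. The arm or its shadow in that part of the picture is the likely cause, but I did not check it before handing in.
- **Errors along the way:** one transit first went the wrong way, towards the bottle, without contact. The tool ended about 2° off vertical. The bars touched down 4–6 mm higher than predicted and settled when released.

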